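# Take a drill bit out of the sloped bit rack for sharpening

## Robot

A 6-joint arm with a two-finger parallel gripper is mounted at the origin on the work surface. World frame = base frame: x ahead of the robot, y to its left, z up, the work surface at z = 0. Lengths are in m, angles in rad, forces in N, time in s.
With the tool pointing down it reaches from about 0.3 to 0.875 m from the base axis. Payload 6.4 kg.
Tool frame: the origin (TCP) lies midway between the tips of the shut fingers; the grasp point (between the pads) lies 19 mm behind it (ctrl.tcp_to_grasp is the distance from the TCP to the grasp point, in m); z points along the fingers, y is the direction in which the jaws open and shut (so a half turn about z gives the same grasp; the last joint's range is limited). The gripper opens to 85 mm and grips with 20 to 120 N. Pads are 22 mm wide; open, the fingers measure 114 mm over their backs; the gripper's body (76 mm by 85 mm) begins 54 mm behind the grasp point. The pads swing forward as they close: fully open they stand 13 mm farther back than shut.
Start: joints at [0.977, 0.181, 1.607, -0, 1.354, -0.206], TCP at [0.217, 0.532, 0.231] pointing down, gripper open.
Joint ranges: [-2.99, 2.99], [-0.89, 2.07], [0.3, 2.58], [-1.14, 4.28], [0, 2.63], [-3.12, 3.12]. Speed limits (rad/s): [2.57, 2.57, 3.01, 3.14, 3.14, 3.14].

## Interface

Orientations are given as a unit quaternion [w, x, y, z].
In Python, from bench import monitor, imaging, order, spotter, ctrl gives the robot as it stands.
- The arm moves only by the shell command python3 -m pendant 'ROWS'. ROWS is JSON, a list that holds one entry, the list of rows, each a list of 5 numbers: the shift along the world's x, y, z in mm, then the turn about the world's z in degrees, then the finger opening in mm, from 0 to 85.4. A call has 1 to 8 rows; each row shifts and turns the commanded pose from where the row before left it; what a row does not reach is not made up. A row lasts 1/8 s, in which the tool goes at most 62.5 mm and 10.7 degrees, less where a joint would pass 70% of its speed; a pose out of reach is approached as far as the arm can. A call with a gripper value outside its range is refused whole. The fingers move at their own pace and stop on an object; the grip force is fixed at half the most. Time passes only in rows, so rows that do not move let the fingers close. It gives the time, the measured TCP pose, the force and the opening at its end, in the units of the state.
- monitor.get_obs(): the state, without advancing time (a new reading comes with each control period).
- imaging.camera(name): name is "scene" or "top" or "wrist"; returns a dict with "img" (480x640x3 uint8, red, green, blue), "vfov" (degrees; the focal length in pixels is half the picture's height over the tangent of half this angle, whatever the lens; pixels are square), "cx", "cy" (the principal point, pixels), "distortion" ([k1, k2, p1, p2, k3] as OpenCV has them; the pictures are not rectified), "origin" and "orientation" of the camera in the world. Camera axes: x right, y down, z forward; pixel columns grow to the right and rows downward; lengths in m; the calibration is good to about 2 mm. A picture is of the moment at which its call begins. There is no depth.
- order.hand_in(): hands the job in, once; it reports no verdict.
Trained networks look in the newest picture that a camera, given by its name, has taken for a name from the list of things; names that differ only in an ending like _2 or _b are one class to them, and where a whole thing is asked for, a point or a joint stands for the part that bears it (a point fixed in the world has none). Each returns a list of dicts, best first, with "confidence" (0 to 1); they miss things now and then, are a little off and sometimes report something else, mostly with a low value. They report only what shows in the picture. A call takes as long as a camera call. They do not tell look-alikes from the thing itself.
- spotter.recognise(camera, thing): "at" ([x, y, z] in m, in the coordinates of the camera as it stood for that picture, good to about 4 mm: the middle of the surface that is visible of it).
- spotter.tip_of(camera, thing): "at" ([x, y, z] in m, in the coordinates of the camera as it stood for that picture, good to about 4 mm: a listed point, or the origin of a listed thing).
The state is a dict: "time_s": time; "q": joint angles; "dq": joint speeds; "joint_efforts": joint torques, N m; "eef_pos": TCP position; "eef_rot": TCP orientation; "wrist_force": force on the tool from outside, world axes, zero at the start; "torque": the same for the moment, N m; "opening": opening from 0.0 (shut) to 1.0 (fully open).
Only numpy, scipy, OpenCV 4.12 (cv2) and the standard library are available. Lean on these libraries where they do the work, as an engineer would, in place of code of your own. Each camera call takes 0.05 s, during which the arm holds its last target. There are 200 camera calls.

## Task

In the sloped bit rack, swing the orange cam lever fully over (a quarter turn, down the slope) to free the steel keeper bar, then slide the keeper all the way up the slope by its black knob so that it no longer covers the cutters. Draw the bit with the red collar straight out of its tight pocket without wrenching it, and stand it upright on its cutter in the middle of the green sharpening plate, whose height differs from time to time: set it down gently, neither dropping it nor ramming it. Leave the keeper open, the other two bits in their pockets and everything else where it is.

Things in the scene. Friction and masses are not known exactly. Their poses are not given: they have to be found in the camera images.
- deck: Wooden face of the fixed bit rack, 120 mm up the slope x 275 mm wide, tilted 30 deg, its low side away from the robot and to the robot's right (yaw varies). Origin on its surface at the middle pocket's axis, 85 mm above the table. x: up the slope; y: along the face, to the lever's end; z: square out of the face, the way bits come out. Three pockets, 33 mm wide, 25 mm deep, at x = 0, y = -40, 0, 40 mm.
- bit_red_center (a point): Bit to take, in any pocket: steel, 70 mm long, 0.1-0.2 kg. Point half-way along its axis; z from cutter to shank end, square to the deck when seated. From the bottom: cutter 32 mm wide, 24 high (sunk in the pocket, 0.6 mm play all round); shank 10 wide; red collar 26 wide, 16 long, its centre 54 mm up (19 beyond this point, 29 mm out of the deck): the only place to grip; shank end at 70.
- bit_blue_center (a point): The same kind of bit with a blue collar, same point; stays in its pocket. Seated bits stand 40 mm apart along the deck's y, leaving only 14 mm between neighbouring collars, so fingers must straddle a collar along the slope (deck x), with the tool square to the deck.
- bit_yellow_center (a point): The same kind of bit with a yellow collar, same point; to stay in its pocket.
- keeper (a joint): Slide of the keeper, a flat steel bar across the deck, 192 mm wide, 16.5 mm deep, top 6 mm above the deck, lapping over the upslope part of all three cutters. 0: closed (lower edge 7.5 mm upslope of the pocket axes); 0.025 m: fully open, up the slope. With the cam locked it moves only some 7 mm. Stays where left; drags with about 3 N.
- keeper_knob (a point): Grip point on the keeper's black upright knob, 16 mm across, at the end of the bar away from the lever (deck y = -94 mm), on its axis, 30 mm out of the deck; the knob's top is 42 mm out. Moves with the keeper.
- cam_lever (a joint): Angle of the orange cam lever, turning in the plane of the deck. 0: locked, lever points along the deck's +y, outward; grows as it swings down the slope to 1.57 rad: free, lever points down the slope (deck -x). The keeper is freed only beyond about 1.3 rad. Stays where left; about 2 N at the knob turns it.
- lever_knob (a point): Grip point on the orange lever's upright knob, 16 mm across, 50 mm from the pivot, on the knob's axis, 44 mm out of the deck; the knob's top is 56 mm out, the lever's arm and hub below it 16 mm. Moves with the lever.
- lever_pivot (a point): Point on the lever's turning axis, at the same 44 mm out of the deck's face; fixed to the deck at deck x = 34, y = 95 mm.
- offcut: Loose wooden offcut 100 x 45 x 22 mm, origin under its centre.
- tape: Loose tape measure, 72 mm across, 30 mm high, origin under its centre.
- glue: Loose glue bottle 56 mm across, 150 mm high, origin under its centre.
- driver: Loose screwdriver lying on the table.
- sand_block: Loose cork sanding block 90 x 60 x 30 mm, origin under its centre.
- screw_tub: Loose red open tub 100 x 100 x 45 mm, origin under its centre.
- stand_base (a point): Centre of the sharpening stand, on top of its dark wooden foot (110 x 130 x 10 mm, fixed). Straight above it, on a post clamped at a height that differs each time and is not reported, sits the level green sharpening plate, 80 x 100 mm (long side along this y) and 8 mm thick: its top is somewhere from 30 to 58 mm above the table. Feel for it (or look) when setting the bit down; it bears 40 N.
Not all that is in view belongs to the job. Of the things that look like the part that bears stand_base, the smaller one is meant. What is shaped like the part that bears bit_red_center but purple is not meant.

How it is judged:
By the outcome, as a careful person would: the job done as asked, in the order asked, and still so for the second after the job is handed in, with the robot touching nothing.
It also fails if it takes over 58 s, if anything falls off the work surface, if the arm or the gripper's body presses on something with over 40 N, if the wrist force passes 120 N, or if a joint passes its speed limit or range.

## Working session

There is one attempt and no reset: what is moved stays moved. The work goes in short steps, Python scripts to look and compute and a shell command to move; the robot and the scene stay as the last step left them, time stands still between calls to the robot, and variables do not carry over. Pictures are saved under pics/ and viewed, about 8 in all and at most 12, crops included, and the job is handed in when it is done.

```bash
ls -la; mkdir -p pics; python3 -m pendant --help 2>&1 | head -40
cat > h.py <<'E'
import numpy as np, cv2
from scipy.spatial.transform import Rotation as R
from bench import monitor, imaging, order, spotter, ctrl
def rot(q): return R.from_quat([q[1],q[2],q[3],q[0]]).as_matrix()
def cam(n):
    c=imaging.camera(n); c['R']=rot(c['orientation']); c['o']=np.array(c['origin'])
    f=240/np.tan(np.radians(c['vfov']/2)); c['K']=np.array([[f,0,c['cx']],[0,f,c['cy']],[0,0,1]]); c['d']=np.array(c['distortion'],float); return c
def w(c,at): return c['R']@np.array(at)+c['o']
def px(c,P): 
    p=(np.atleast_2d(P)-c['o'])@c['R']; return cv2.projectPoints(p,np.zeros(3),np.zeros(3),c['K'],c['d'])[0][:,0]
def ray(c,u):
    n=cv2.undistortPoints(np.array([[u]],float),c['K'],c['d'])[0,0]; return c['R']@np.array([n[0],n[1],1])
def save(c,n,crop=None,s=1):
    im=c['img'][:,:,::-1]
    if crop: im=im[crop[1]:crop[3],crop[0]:crop[2]]
    cv2.imwrite('pics/'+n,cv2.resize(im,None,fx=s,fy=s,interpolation=cv2.INTER_CUBIC))
E
python3 - <<'E'
from h import *
np.set_printoptions(precision=4,suppress=True)
o=monitor.get_obs(); print(o['eef_pos'],o['eef_rot'],o['wrist_force'],o['opening'],ctrl.tcp_to_grasp,[a for a in dir(ctrl) if a[0]!='_'])
for n in('scene','top'):
    c=cam(n); save(c,n+'0.png'); print(n,c['o'],c['R'][:,2],c['vfov'])
    for t in('bit_red_center','bit_blue_center','bit_yellow_center','keeper_knob','lever_knob','lever_pivot','stand_base','deck'):
        print(t,[(w(c,r['at']).round(3).tolist(),round(r['confidence'],2)) for r in spotter.tip_of(n,t)[:3]])
E
```

```text
total 12
drwxr-xr-x  3 agent agent 4096 Dec  4 10:22 .
drwxr-xr-x 23 root  root  4096 Dec  4 10:22 ..
drwxr-xr-x  2 agent agent 4096 Dec  4 10:22 pics
invalid input: not JSON, or not a number
[0.2171 0.5318 0.2304] [-0.0003  0.1927  0.9813 -0.0008] [ 1.0787  0.0832 -0.6601] 1.0034107914044947 0.0187 ['MotionError', 'tcp_to_grasp']
scene [1.2099 0.6257 1.0841] [-0.4941 -0.501  -0.7105] 43.16139732275038
bit_red_center [([0.376, 0.047, 0.016], 0.7), ([0.568, 0.067, 0.097], 0.53)]
bit_blue_center [([0.59, 0.139, 0.09], 0.74)]
bit_yellow_center [([0.579, 0.106, 0.091], 0.71)]
keeper_knob [([0.605, 0.193, 0.119], 0.76)]
lever_knob [([0.522, -0.037, 0.137], 0.7)]
lever_pivot [([0.539, 0.017, 0.145], 0.86), ([0.581, 0.108, 0.094], 0.64)]
stand_base [([0.555, -0.288, 0.008], 0.93), ([0.292, -0.226, 0.013], 0.89)]
deck [([0.57, 0.103, 0.083], 0.7)]
top [ 0.3129 -0.0592  1.3666] [ 0.1748  0.0024 -0.9846] 44.39440190786113
bit_red_center [([0.376, 0.043, 0.016], 0.82), ([0.569, 0.063, 0.092], 0.5)]
bit_blue_center [([0.592, 0.143, 0.094], 0.69)]
bit_yellow_center [([0.576, 0.103, 0.092], 0.73)]
keeper_knob [([0.597, 0.193, 0.118], 0.91)]
lever_knob [([0.527, -0.031, 0.136], 0.79), ([0.778, -0.071, -0.003], 0.64), ([0.442, 0.354, -0.003], 0.56)]
lever_pivot [([0.54, 0.015, 0.141], 0.59)]
stand_base [([0.553, -0.29, 0.012], 0.88), ([0.291, -0.22, 0.013], 0.75), ([0.44, 0.351, -0.006], 0.44)]
deck []
```

View pics/scene0.png

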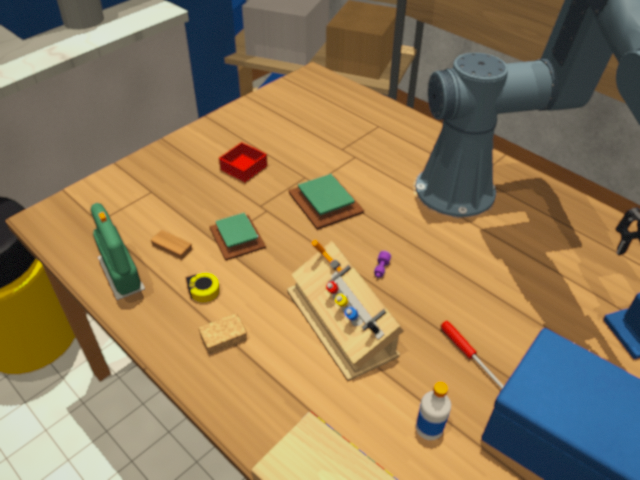

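View pics/top0.png

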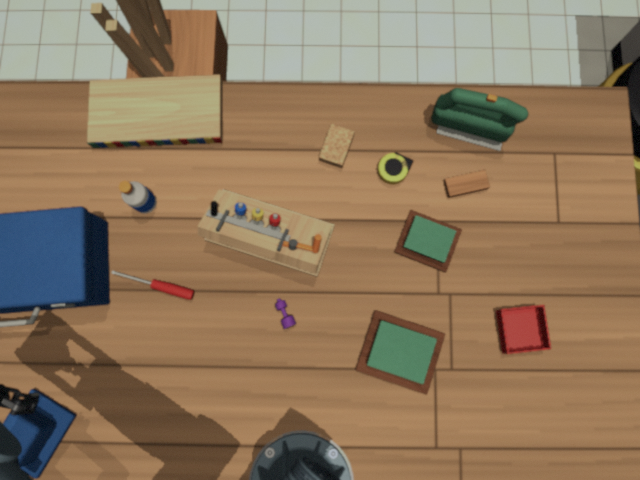

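```bash
python3 -m pendant '[[[14,-60,5,-10.5,30],[14,-60,5,-10.5,30],[14,-60,5,-10.5,30],[14,-60,5,-10.5,30],[14,-60,5,-10.5,30],[14,-60,5,-10.5,30],[14,-60,5,-10.5,30],[14,-60,5,-10.5,30]]]'; python3 -c "
from h import *
o=monitor.get_obs();print(np.round(o['q'],3))"
```

```text
time_s: 1.9
eef_pos: [0.3296, 0.0505, 0.272]
eef_rot: [0.001, 0.802, 0.598, 0.001]
wrist_force: [2.0, -0.0, 0.4]
opening: 0.349
[-0.209 -0.469  2.094  0.     1.514  0.079]
```

```bash
python3 -m pendant '[[[-5,-60,0,0,30],[-10,-60,0,0,30],[-50,14,0,0,30],[-50,14,0,0,30],[-50,14,0,0,30],[-50,14,0,0,30]]]'; python3 -c "
from h import *
o=monitor.get_obs();print(np.round(o['q'],3));print(rot(o['eef_rot']).round(3))"
```

```text
time_s: 2.65
eef_pos: [0.1926, -0.0224, 0.2719]
eef_rot: [-0.023, 0.8, 0.599, -0.024]
wrist_force: [0.2, 0.0, 0.1]
opening: 0.352
[-0.695 -0.893  2.296 -0.037  1.795 -0.418]
[[ 0.28   0.958 -0.066]
 [ 0.96  -0.281  0.008]
 [-0.011 -0.066 -0.998]]
```

```bash
python3 -m pendant '[[[-20,6,0,0,30],[-20,6,0,0,30]]]'; python3 -c "
from h import *
o=monitor.get_obs();print(np.round(o['q'],4));print(rot(o['eef_rot']).round(3)[:,2])"
python3 -m pendant '[[[50,-14,0,0,30],[50,-14,0,0,30]]]'; python3 -c "
from h import *
o=monitor.get_obs();print(np.round(o['q'],4));print(rot(o['eef_rot']).round(3)[:,2])"
```

```text
time_s: 2.9
eef_pos: [0.1851, -0.0128, 0.2721]
eef_rot: [-0.032, 0.798, 0.601, -0.034]
wrist_force: [-0.7, -0.2, -0.7]
opening: 0.35
[-0.6539 -0.8931  2.2964 -0.0497  1.8183 -0.3834]
[-0.093  0.011 -0.996]
time_s: 3.15
eef_pos: [0.2871, -0.0411, 0.2728]
eef_rot: [-0.03, 0.798, 0.6, -0.033]
wrist_force: [-0.2, -0.0, 0.1]
opening: 0.352
[-0.5167 -0.5129  2.1213 -0.0367  1.6148 -0.2356]
[-0.089  0.008 -0.996]
```

```bash
python3 -m pendant '[[[15,25,-45,0,30],[15,25,-45,0,30],[0,0,-45,0,30],[-58,17,0,0,30],[-58,17,0,0,30]]]'; python3 -c "
from h import *
o=monitor.get_obs();print(np.round(o['q'],4));print(rot(o['eef_rot']).round(3)[:,1:])"
```

```text
time_s: 3.78
eef_pos: [0.2009, 0.0427, 0.1356]
eef_rot: [-0.037, 0.798, 0.6, -0.037]
wrist_force: [-0.7, -0.5, 3.5]
opening: 0.349
[-0.3592 -0.6792  2.4822 -0.0227  1.4413 -0.0743]
[[ 0.955 -0.104]
 [-0.276  0.015]
 [-0.104 -0.994]]
```

```bash
python3 -m pendant '[[[55,-16,-10,0,30],[30,-9,-45,0,30],[0,0,-30,0,30],[-58,17,0,0,30],[-58,17,0,0,30],[-58,17,0,0,30]]]'; python3 -c "
from h import *
o=monitor.get_obs();print(np.round(o['q'],4));print(rot(o['eef_rot']).round(3)[:,1:])"
```

```text
time_s: 4.53
eef_pos: [0.1647, 0.0889, 0.0744]
eef_rot: [-0.038, 0.798, 0.598, -0.056]
wrist_force: [0.5, 1.0, 0.9]
opening: 0.348
[-0.1343 -0.5799  2.5746 -0.0251  1.2805  0.1591]
[[ 0.951 -0.135]
 [-0.281 -0.006]
 [-0.128 -0.991]]
```

```bash
cat > deck.py <<'E'
from h import *
from scipy.optimize import least_squares
D={'bit_red_center':(0,40,10),'bit_yellow_center':(0,0,10),'bit_blue_center':(0,-40,10),'keeper_knob':(16,-94,30),'lever_knob':(34,145,44),'lever_pivot':(34,95,44)}
M=[('bit_red_center',.568,.067,.097),('bit_red_center',.569,.063,.092),('bit_blue_center',.59,.139,.09),('bit_blue_center',.592,.143,.094),('bit_yellow_center',.579,.106,.091),('bit_yellow_center',.576,.103,.092),
('lever_knob',.522,-.037,.137),('lever_knob',.527,-.031,.136),('lever_pivot',.539,.017,.145),('lever_pivot',.54,.015,.141)]
def T(p):
    a=np.radians(p[2]); h=np.array([np.cos(a),np.sin(a),0]); s,c=.5,np.sqrt(.75)
    X=c*h+[0,0,s]; Z=-s*h+[0,0,c]; Y=np.cross(Z,X)
    return np.column_stack([X,Y,Z]),np.array([p[0],p[1],.085])
def W(p,d): B,o=T(p); return np.atleast_2d(d)/1000@B.T+o
f=lambda p: np.concatenate([W(p,D[n])[0]-np.array(v) for n,*v in M])
E
python3 - <<'E'
from deck import *
r=least_squares(f,[.57,.1,163],x_scale=[.01,.01,5]); print(r.x.round(4)); print((r.fun.reshape(-1,3)*1000).round(1))
p=r.x; print(T(p)[0].round(3))
for d in [(34,145,44),(-16,95,44),(16,-94,30),(41,-94,30),(0,40,29)]: print(d,W(p,d).round(4))
B,o=T(p)
for k in((.605,.193,.119),(.597,.193,.118)): print((B.T@(np.array(k)-o)*1000).round(1))
E
```

```text
[5.740000e-01 1.045000e-01 1.632874e+02]
[[-0.7 -2.3 -3.3]
 [-1.7  1.7  1.7]
 [ 0.3  2.4  3.7]
 [-1.7 -1.6 -0.3]
 [-0.2 -3.   2.7]
 [ 2.8  0.   1.7]
 [ 3.2  4.7  3.1]
 [-1.8 -1.3  4.1]
 [ 0.5 -1.4 -4.9]
 [-0.5  0.6 -0.9]]
[[-0.829 -0.288  0.479]
 [ 0.249 -0.958 -0.144]
 [ 0.5    0.     0.866]]
(34, 145, 44) [[ 0.5252 -0.0323  0.1401]]
(-16, 95, 44) [[0.581  0.0032 0.1151]]
(16, -94, 30) [[0.6021 0.1942 0.119 ]]
(41, -94, 30) [[0.5814 0.2004 0.1315]]
(0, 40, 29) [[0.5764 0.062  0.1101]]
[ 13.3 -93.7  31.6]
[ 19.5 -91.4  26.9]
```

```bash
python3 - <<'E'
from deck import *
p=[.574,.1045,163.29]
for d in [(72,145,75),(72,145,30),(50,143,30),(30,138,30),(12,120,30),(12,150,30),(-14,150,30),(-14,112,30)]: print(d,(W(p,d)*1000).round(0))
E
python3 -m pendant '[[[40,-30,30,0,0],[45,-30,30,0,0],[40,-30,30,0,0],[50,-20,25,0,0],[50,-10,15,0,0],[50,-10,10,0,0]]]'
```

```text
(72, 145, 75) [[509. -27. 186.]]
(72, 145, 30) [[487. -21. 147.]]
(50, 143, 30) [[506. -24. 136.]]
(30, 138, 30) [[524. -25. 126.]]
(12, 120, 30) [[544. -12. 117.]]
(12, 150, 30) [[535. -40. 117.]]
(-14, 150, 30) [[557. -47. 104.]]
(-14, 112, 30) [[568. -11. 104.]]
time_s: 5.28
eef_pos: [0.4414, -0.0411, 0.2139]
eef_rot: [-0.038, 0.797, 0.6, -0.056]
wrist_force: [-0.3, 0.5, -0.4]
opening: -0.001
```

```bash
python3 -m pendant '[[[40,21,-30,0,0],[0,0,-37,0,0],[12,-2,-5,0,0],[12,-2,-6,0,0],[9,-1,-5,0,0],[9,0,-5,0,0],[10,6,-5,0,0],[10,7,-4,0,0]]]'
python3 - <<'E'
from h import *
save(cam('scene'),'s1.png',(250,210,450,390),3)
E
```

```text
time_s: 6.28
eef_pos: [0.5414, -0.012, 0.1161]
eef_rot: [-0.039, 0.798, 0.599, -0.057]
wrist_force: [-1.7, 0.0, 1.2]
opening: 0.001
```

View pics/s1.png

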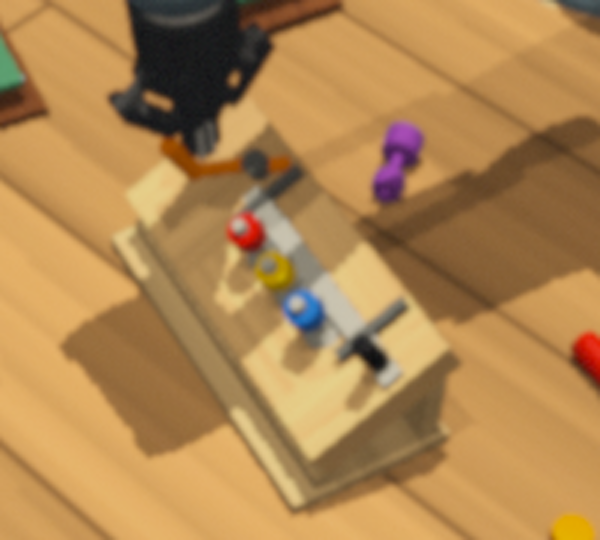

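```bash
python3 -m pendant '[[[-9,-31,0,0,0],[24,-9,-13,0,0],[3,10,0,0,0],[3,10,0,0,0],[3,9,0,0,0],[2,8,0,0,0]]]'
python3 - <<'E'
from h import *
c=cam('scene');save(c,'s2.png',(250,210,450,390),3)
from deck import *
B,o=T([.574,.1045,163.29])
for t in('lever_knob',): print([((B.T@(w(c,r['at'])-o)*1000).round(1),r['confidence']) for r in spotter.tip_of('scene',t)[:2]])
print((B.T@(monitor.get_obs()['eef_pos']-o)*1000).round(1))
E
```

```text
time_s: 7.08
eef_pos: [0.5671, -0.0144, 0.1036]
eef_rot: [-0.039, 0.797, 0.6, -0.056]
wrist_force: [0.1, -2.5, -0.0]
opening: -0.004
[(array([-14.9,  99.8,  45.1]), 0.72)]
[-14.2 115.3  29.5]
```

View pics/s2.png

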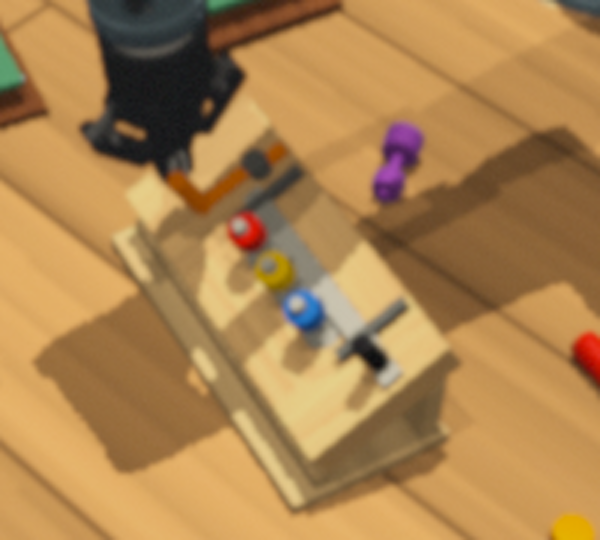

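```bash
python3 -m pendant '[[[0.6,2,0,0,0],[0.6,2,0,0,0],[0,0,0,0,0]]]'; python3 -m pendant '[[[0.6,2,0,0,0],[0,0,0,0,0]]]'
```

```text
time_s: 7.55
eef_pos: [0.5675, -0.012, 0.1032]
eef_rot: [-0.039, 0.798, 0.599, -0.057]
wrist_force: [-2.5, -4.0, 1.1]
opening: 0.0
time_s: 7.8
eef_pos: [0.5676, -0.0116, 0.1032]
eef_rot: [-0.038, 0.798, 0.599, -0.058]
wrist_force: [-3.9, -10.4, 1.3]
opening: 0.0
```

```bash
python3 - <<'E'
from deck import *
p=[.574,.1045,163.29]
for d in [(-30,-94,22),(-12,-94,22),(10,-94,22),(0,-94,22)]: print(d,(W(p,d)*1000).round(0))
E
python3 -m pendant '[[[-4,-12,0,0,0],[0,-5,60,0,0],[10,20,40,0,0],[10,58,0,0,0],[13,58,0,0,0],[13,58,0,0,0],[13,20,-10,0,0]]]'
```

```text
(-30, -94, 22) [[636. 184.  89.]]
(-12, -94, 22) [[622. 188.  98.]]
(10, -94, 22) [[603. 194. 109.]]
(0, -94, 22) [[612. 191. 104.]]
time_s: 8.68
eef_pos: [0.6239, 0.1915, 0.194]
eef_rot: [-0.039, 0.797, 0.601, -0.055]
wrist_force: [-0.1, -1.1, -0.3]
opening: -0.004
```

```bash
python3 -m pendant '[[[17,-8,-45,0,0],[-3,0,-60,0,0],[-8,2.5,5,0,0],[-8,2.5,5,0,0],[-8,2.5,5,0,0],[-6,1.8,3.6,0,0]]]';  python3 -m pendant '[[[-4,1.2,2.5,0,0],[-3,1,2,0,0],[0,0,0,0,0]]]'
python3 - <<'E'
from h import *
c=cam('scene');save(c,'s3.png',(270,210,450,390),3)
from deck import *
B,o=T([.574,.1045,163.29])
for t in('keeper_knob','lever_knob'): print(t,[((B.T@(w(c,r['at'])-o)*1000).round(1),r['confidence']) for r in spotter.tip_of('scene',t)[:2]])
print((B.T@(monitor.get_obs()['eef_pos']-o)*1000).round(1))
E
```

```text
time_s: 9.43
eef_pos: [0.6093, 0.1894, 0.1103]
eef_rot: [-0.037, 0.798, 0.6, -0.054]
wrist_force: [4.9, -0.4, 0.8]
opening: -0.002
time_s: 9.8
eef_pos: [0.6023, 0.1914, 0.1136]
eef_rot: [-0.038, 0.798, 0.599, -0.054]
wrist_force: [5.1, -0.3, 4.1]
opening: -0.0
keeper_knob [(array([ 38.1, -95.8,  30.4]), 0.57)]
lever_knob [(array([-12.9,  97.9,  43.3]), 0.61)]
[ 12.3 -91.1  25.1]
```

View pics/s3.png

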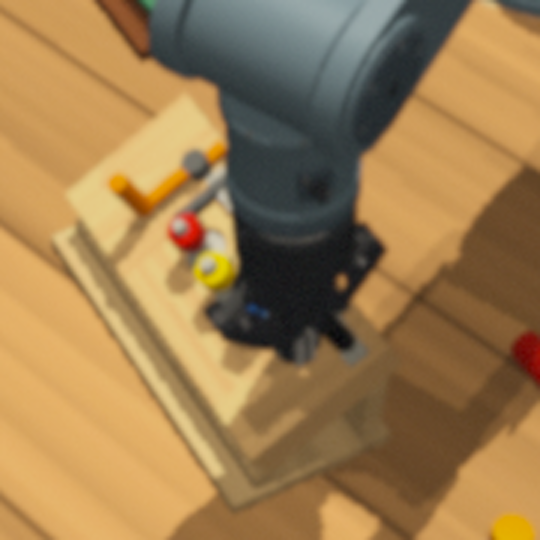

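```bash
python3 -m pendant '[[[-2.5,0.8,1.5,0,0],[-1.7,0.5,1,0,0],[0,0,0,0,0]]]';python3 -m pendant '[[[-1.7,0.5,1,0,0],[-1.7,0.5,1,0,0],[0,0,0,0,0]]]'
```

```text
time_s: 10.32
eef_pos: [0.6004, 0.1915, 0.1143]
eef_rot: [-0.036, 0.798, 0.599, -0.053]
wrist_force: [17.3, -1.8, -7.5]
opening: -0.002
time_s: 10.7
eef_pos: [0.5997, 0.1916, 0.1151]
eef_rot: [-0.034, 0.799, 0.599, -0.051]
wrist_force: [29.7, -3.3, -19.0]
opening: -0.001
```

```bash
python3 -m pendant '[[[10,-3,-6,0,0],[10,0,50,0,0],[12,-20,58,0,0],[22,-40,40,0,0],[30,-50,20,0,0],[30,-50,10,0,0],[30,-50,10,0,0],[30,-50,10,0,0]]]';python3 -m pendant '[[[30,-50,5,0,0],[30,-40,0,0,0],[60,-17,0,0,0],[60,-17,0,0,0],[60,-17,0,0,0],[60,-17,0,0,0]]]';python3 -c "
from h import *
o=monitor.get_obs();print(np.round(o['q'],4));print(rot(o['eef_rot']).round(3)[:,1:])"
```

```text
time_s: 11.7
eef_pos: [0.7668, -0.0705, 0.3076]
eef_rot: [-0.04, 0.797, 0.6, -0.057]
wrist_force: [0.9, 0.2, 0.1]
opening: 0.0
time_s: 12.45
eef_pos: [0.8894, -0.1924, 0.2534]
eef_rot: [0.016, 0.798, 0.602, -0.007]
wrist_force: [0.6, -0.6, -0.5]
opening: -0.001
[-0.3321  1.0374  0.3    -0.031   1.7856 -0.06  ]
[[ 0.961  0.008]
 [-0.275 -0.035]
 [ 0.017 -0.999]]
```

```bash
python3 -m pendant '[[[57,-17,12,0,0],[57,-17,12,0,0],[57,-17,12,0,0],[57,-17,12,0,0],[57,-17,12,0,0],[57,-17,12,0,0]]]';python3 -c "
from h import *
o=monitor.get_obs();print(np.round(o['q'],4));print(rot(o['eef_rot']).round(3)[:,1:])"
```

```text
time_s: 13.2
eef_pos: [0.9621, -0.2344, 0.2484]
eef_rot: [0.108, 0.791, 0.598, 0.07]
wrist_force: [0.5, -0.2, 0.1]
opening: 0.001
[-0.3591  1.0543  0.3002  0.0025  1.5296 -0.0837]
[[ 0.931  0.239]
 [-0.26  -0.087]
 [ 0.254 -0.967]]
```

```bash
python3 -m pendant '[[[58,-13,12,0,0],[58,-13,12,0,0],[58,-13,12,0,0],[58,-13,12,0,0],[58,-13,12,0,0],[58,-13,12,0,0],[58,-13,12,0,0]]]';python3 -c "
from h import *
o=monitor.get_obs();print(np.round(o['q'],4));print(rot(o['eef_rot']).round(3)[:,1:])"
```

```text
time_s: 14.08
eef_pos: [1.0501, -0.2515, 0.2514]
eef_rot: [0.213, 0.768, 0.584, 0.157]
wrist_force: [-1.0, -0.3, 0.4]
opening: 0.004
[-0.355   1.0886  0.3002  0.0379  1.2185 -0.0877]
[[ 0.829  0.49 ]
 [-0.228 -0.144]
 [ 0.51  -0.86 ]]
```

```bash
python3 -m pendant '[[[-50,22,15,5,60],[-50,22,15,10.6,60],[-40,20,15,10.6,60],[-40,20,15,10.6,60],[-40,20,15,10.6,60],[-40,10,15,10.6,60],[-30,10,10,10.6,60],[-30,10,0,10.6,60]]]';python3 -c "
from h import *
o=monitor.get_obs();print(np.round(o['q'],4));print(rot(o['eef_rot']).round(3)[:,1:])"
```

```text
time_s: 15.08
eef_pos: [0.7411, -0.123, 0.3522]
eef_rot: [0.066, 0.224, 0.937, 0.258]
wrist_force: [1.1, 0.5, -0.8]
opening: 0.704
[-0.548   0.453   1.11    0.5383  1.6097 -1.636 ]
[[ 0.387  0.239]
 [ 0.766  0.454]
 [ 0.513 -0.858]]
```

```bash
python3 -m pendant '[[[-10,20,-5,10.6,60],[-10,20,-5,10.6,60],[-10,20,-5,10.6,60],[-10,20,-5,10.6,60],[-10,20,-5,10.6,60],[-10,20,-5,10.6,60],[-10,20,-5,10.6,60],[-10,20,-5,10.6,60]]]';python3 -c "
from h import *
o=monitor.get_obs();print(np.round(o['q'],4));print(rot(o['eef_rot']).round(3)[:,1:])"
```

```text
time_s: 16.08
eef_pos: [0.6618, 0.0372, 0.3103]
eef_rot: [-0.126, -0.466, 0.843, 0.236]
wrist_force: [-0.1, -0.4, -0.2]
opening: 0.704
[-0.2129  0.6812  0.8601  0.214   2.1028 -2.7317]
[[-0.726 -0.433]
 [ 0.454  0.281]
 [ 0.516 -0.857]]
```

```bash
python3 -m pendant '[[[-10,3,-30,8.1,60],[-11,3,-30,8.2,60],[-11,3,-31,0,60],[-10,3,-30,0,60],[0,0,0,0,60]]]';python3 - <<'E'
from deck import *
o=monitor.get_obs();print(np.round(o['q'],4));Rt=rot(o['eef_rot']);print(Rt.round(3)[:,1:])
B,oo=T([.574,.1045,163.29]); print('deck tcp',(B.T@(o['eef_pos']-oo)*1000).round(1),'tool in deck',(B.T@Rt).round(3))
c=cam('wrist'); save(c,'w1.png')
for t in('bit_red_center','bit_yellow_center','bit_blue_center'): print(t,[((B.T@(w(c,r['at'])-oo)*1000).round(1),round(r['confidence'],2)) for r in spotter.tip_of('wrist',t)[:2]])
for d in((0,40,29),(0,40,46),(0,0,46),(0,-40,46)): print(px(c,W([.574,.1045,163.29],d)).round(0))
E
```

```text
time_s: 16.7
eef_pos: [0.618, 0.0494, 0.1874]
eef_rot: [-0.159, -0.578, 0.77, 0.218]
wrist_force: [-0.2, -0.7, 0.6]
opening: 0.703
[-0.1511  0.698   1.0796  0.0799  1.905  -3.005 ]
[[-0.821 -0.497]
 [ 0.236  0.152]
 [ 0.52  -0.854]]
deck tcp [  0.9  40.1 117.7] tool in deck [[-0.01   1.     0.023]
 [ 1.     0.01  -0.003]
 [-0.003  0.023 -1.   ]]
bit_red_center [(array([ 113.1,  112. , -148.8]), 0.79), (array([ 4.5, 41.2,  4.1]), 0.77)]
bit_yellow_center [(array([ 3.9, -2.3,  4.9]), 0.89)]
bit_blue_center [(array([ -0.4, -39. ,   5.3]), 0.61)]
[[315. 252.]]
[[315. 262.]]
[[315. 322.]]
[[314. 376.]]
```

View pics/w1.png

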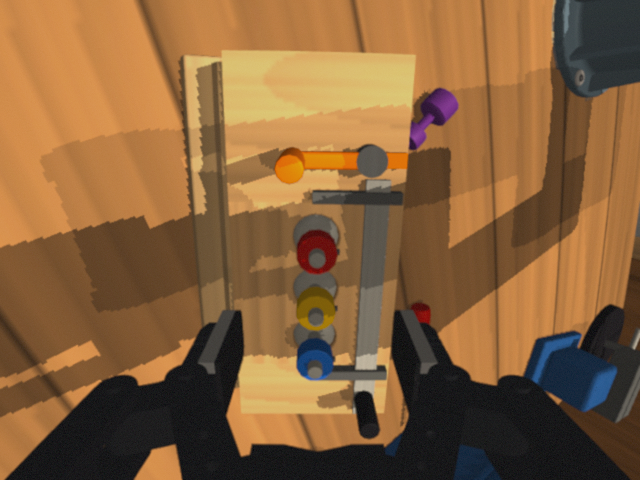

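```bash
python3 -m pendant '[[[-19,6,-35,0,46],[-19.4,4.4,-34.6,0,46],[-9.6,2.9,-17.3,0,46],[-3,1,-5.6,0,46],[0,0,0,0,46]]]';python3 - <<'E'
from deck import *
o=monitor.get_obs();Rt=rot(o['eef_rot'])
B,oo=T([.574,.1045,163.29]); print('deck tcp',(B.T@(o['eef_pos']-oo)*1000).round(1),'F deck',(B.T@o['wrist_force']).round(1))
c=cam('wrist'); save(c,'w2.png')
E
```

```text
time_s: 17.52
eef_pos: [0.5709, 0.0625, 0.0987]
eef_rot: [-0.156, -0.579, 0.771, 0.215]
wrist_force: [0.4, 0.2, 0.5]
opening: 0.536
deck tcp [-1.  41.1 16.4] F deck [-0.  -0.3  0.6]
```

View pics/w2.png

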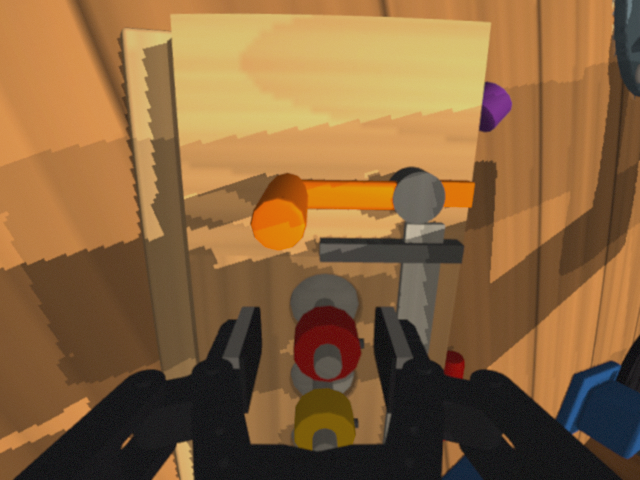

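```bash
python3 -m pendant '[[[-2.5,0.7,1.5,0,46],[-3,1,-5.5,0,38],[0,0,0,0,31],[0,0,0,0,31],[0,0,0,0,31]]]';python3 - <<'E'
from deck import *
o=monitor.get_obs();Rt=rot(o['eef_rot'])
B,oo=T([.574,.1045,163.29]); print('deck tcp',(B.T@(o['eef_pos']-oo)*1000).round(1),'F deck',(B.T@o['wrist_force']).round(1))
c=cam('wrist'); save(c,'w3.png',(180,240,460,470),2)
E
```

```text
time_s: 18.2
eef_pos: [0.5645, 0.0644, 0.0937]
eef_rot: [-0.156, -0.579, 0.771, 0.215]
wrist_force: [0.6, -0.3, -0.1]
opening: 0.367
deck tcp [ 2.3 41.1  8.7] F deck [-0.6  0.1  0.3]
```

View pics/w3.png

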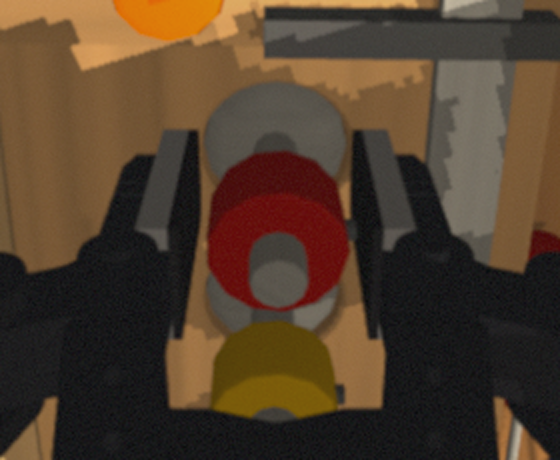

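```bash
python3 -m pendant '[[[0,0,0,0,27],[0,0,0,0,24],[0,0,0,0,15],[0,0,0,0,15]]]';python3 - <<'E'
from deck import *
o=monitor.get_obs();Rt=rot(o['eef_rot'])
B,oo=T([.574,.1045,163.29]); print('deck tcp',(B.T@(o['eef_pos']-oo)*1000).round(1),'F deck',(B.T@o['wrist_force']).round(1),'M',(B.T@o['torque']).round(2))
E
```

```text
time_s: 18.75
eef_pos: [0.5646, 0.0644, 0.0938]
eef_rot: [-0.156, -0.579, 0.771, 0.215]
wrist_force: [1.2, -0.5, 1.6]
opening: 0.285
deck tcp [ 2.2 41.1  8.9] F deck [-0.3  0.2  2. ] M [ 0.05  0.27 -0.  ]
```

```bash
cat > st.py <<'E'
from deck import *
o=monitor.get_obs();Rt=rot(o['eef_rot'])
B,oo=T([.574,.1045,163.29]); print('deck tcp',(B.T@(o['eef_pos']-oo)*1000).round(1),'F deck',(B.T@o['wrist_force']).round(1),'M',(B.T@o['torque']).round(2),'op',round(o['opening'],3))
E
python3 -m pendant '[[[1.4,-0.4,2.6,0,15],[1.4,-0.4,2.6,0,15],[0,0,0,0,15]]]'; python3 st.py
```

```text
time_s: 19.12
eef_pos: [0.5674, 0.0636, 0.0989]
eef_rot: [-0.156, -0.579, 0.771, 0.215]
wrist_force: [0.1, 0.5, -2.2]
opening: 0.282
deck tcp [ 2.3 41.1 14.8] F deck [-1.1 -0.5 -1.9] M [-0.02  0.38 -0.01] op 0.282
```

```bash
python3 -m pendant '[[[2.4,-0.7,4.3,0,15],[2.4,-0.7,4.3,0,15],[2.4,-0.7,4.3,0,15],[0,0,0,0,15]]]'; python3 st.py;python3 -m pendant '[[[2.4,-0.7,4.3,0,15],[2.4,-0.7,4.3,0,15],[4.8,-1.4,8.7,0,15],[9.6,-2.9,17.3,0,15],[9.6,-2.9,17.3,0,15],[0,0,0,0,15]]]'; python3 st.py
```

```text
time_s: 19.62
eef_pos: [0.575, 0.0614, 0.1123]
eef_rot: [-0.156, -0.579, 0.771, 0.215]
wrist_force: [0.0, 0.1, -1.9]
opening: 0.286
deck tcp [ 2.1 41.  30.3] F deck [-0.9 -0.1 -1.6] M [0.04 0.36 0.  ] op 0.286
time_s: 20.38
eef_pos: [0.6049, 0.0525, 0.1655]
eef_rot: [-0.155, -0.579, 0.771, 0.214]
wrist_force: [-0.5, -0.4, -1.1]
opening: 0.284
deck tcp [ 1.7 40.9 92. ] F deck [-0.2  0.5 -1.2] M [0.02 0.39 0.03] op 0.284
```

```bash
python3 -m pendant '[[[5,0,50,0,15],[0,0,50,0,15],[0,-5,20,-10,15],[0,-5,10,-10.5,15],[0,-5,0,-10.5,15],[0,-5,0,-10.5,15],[0,-5,0,-10.5,15],[0,-5,0,-10.5,15]]]';python3 -m pendant '[[[-10,-5,0,-10.5,15],[-10,-5,0,-10.5,15],[-10,-5,0,-10.5,15],[-20,0,0,-10.5,15],[-20,0,0,-10.5,15],[-20,0,0,-10.5,15],[-25,0,0,-10.5,15],[-25,0,0,-10.5,15]]]';python3 -m pendant '[[[-25,0,0,-10.5,15],[-25,0,0,-10.5,15],[-20,0,0,-12,15],[0,0,0,0,15]]]';python3 -c "
from h import *
o=monitor.get_obs();print(np.round(o['q'],4));print(rot(o['eef_rot']).round(3)[:,1:])"
```

```text
time_s: 21.38
eef_pos: [0.6077, 0.0226, 0.2926]
eef_rot: [-0.022, -0.091, 0.96, 0.265]
wrist_force: [-0.3, 0.2, -1.6]
opening: 0.283
time_s: 22.38
eef_pos: [0.4665, 0.0081, 0.2924]
eef_rot: [0.161, 0.574, 0.775, 0.211]
wrist_force: [0.1, 0.9, 0.1]
opening: 0.28
time_s: 22.88
eef_pos: [0.4017, 0.01, 0.2923]
eef_rot: [0.207, 0.748, 0.609, 0.163]
wrist_force: [-0.6, 0.7, -1.3]
opening: 0.28
[-0.3096 -0.7519  2.286   0.0502  1.0761 -0.1162]
[[ 0.843  0.496]
 [-0.173 -0.112]
 [ 0.509 -0.861]]
```

```bash
python3 -m pendant '[[[-60,15,0,0,15],[-60,15,0,0,15],[-60,15,0,0,15],[-60,15,0,0,15],[-60,15,0,0,15],[-60,15,0,0,15]]]';python3 -c "
from h import *
o=monitor.get_obs();print(np.round(o['q'],4));print(rot(o['eef_rot']).round(3)[:,1:])"
```

```text
time_s: 23.62
eef_pos: [0.1671, 0.1598, 0.2868]
eef_rot: [0.205, 0.759, 0.607, 0.116]
wrist_force: [-0.2, 1.1, -1.4]
opening: 0.282
[ 0.8482 -0.8884  2.3319 -0.4462  1.5305  1.0487]
[[ 0.874  0.426]
 [-0.178 -0.169]
 [ 0.452 -0.889]]
```

```bash
python3 -m pendant '[[[50,-25,5,0,15],[50,-25,5,0,15],[50,-25,5,0,15],[30,-20,5,10.6,15],[30,-15,5,10.6,15],[30,-15,5,10.6,15],[30,-10,5,10.6,15],[30,-10,5,10.6,15]]]';python3 -m pendant '[[[20,-5,5,10.6,15],[20,-5,5,10.6,15],[20,-5,5,10.6,15],[20,-5,0,10.6,15],[20,-5,0,10.6,15],[20,-5,0,10.6,15],[20,-5,0,10.6,15],[20,-5,0,10.6,15]]]';python3 -m pendant '[[[20,-5,0,10.6,15],[20,-5,0,10.6,15],[0,0,0,10.6,15],[0,0,0,10.6,15]]]';python3 -c "
from h import *
o=monitor.get_obs();print(np.round(o['q'],4));print(rot(o['eef_rot']).round(3)[:,1:])"
```

```text
time_s: 24.62
eef_pos: [0.4234, 0.0489, 0.3167]
eef_rot: [0.144, 0.497, 0.838, 0.172]
wrist_force: [-0.1, 0.6, -1.3]
opening: 0.28
time_s: 25.62
eef_pos: [0.5835, 0.0085, 0.3303]
eef_rot: [-0.008, -0.198, 0.954, 0.224]
wrist_force: [-0.1, -0.2, -0.8]
opening: 0.283
time_s: 26.12
eef_pos: [0.6231, -0.0013, 0.3293]
eef_rot: [-0.088, -0.53, 0.818, 0.206]
wrist_force: [-0.1, -0.2, -1.1]
opening: 0.278
[-0.266   0.5204  1.0348  0.1557  2.0134 -2.9516]
[[-0.831 -0.363]
 [ 0.352  0.244]
 [ 0.431 -0.899]]
```

```bash
python3 -m pendant '[[[57,-20,0,0,15],[57,-20,0,0,15],[57,-20,5,0,15],[57,-16,12,0,15],[57,-16,12,0,15],[57,-16,12,0,15]]]';python3 -c "
from h import *
o=monitor.get_obs();print(np.round(o['q'],4));print(rot(o['eef_rot']).round(3)[:,1:])"
```

```text
time_s: 26.88
eef_pos: [0.7992, -0.08, 0.319]
eef_rot: [-0.039, -0.527, 0.832, 0.17]
wrist_force: [0.2, 0.2, -1.8]
opening: 0.278
[-0.3096  0.9866  0.2977  0.188   2.1642 -2.9275]
[[-0.863 -0.244]
 [ 0.388  0.241]
 [ 0.324 -0.939]]
```

```bash
python3 -m pendant '[[[58,-16,12,0,15],[58,-16,12,0,15],[58,-16,12,0,15],[58,-16,12,0,15],[58,-16,12,0,15],[58,-16,12,0,15]]]';python3 -c "
from h import *
o=monitor.get_obs();print(np.round(o['q'],4));print(rot(o['eef_rot']).round(3)[:,1:])"
```

```text
time_s: 27.62
eef_pos: [0.8674, -0.1187, 0.2929]
eef_rot: [0.047, -0.52, 0.847, 0.102]
wrist_force: [0.8, -1.0, -0.1]
opening: 0.282
[-0.3446  1.0031  0.2977  0.2148  1.9344 -2.95  ]
[[-0.89  -0.026]
 [ 0.438  0.221]
 [ 0.123 -0.975]]
```

```bash
python3 -m pendant '[[[-40,0,5,-10.6,15],[-40,0,5,-10.6,15],[-40,0,5,-10.6,15],[-40,0,5,-10.6,15],[-20,0,5,-10.6,15],[0,0,5,-10.6,15],[0,0,0,-10.6,15],[0,0,0,-10.6,15]]]';python3 -m pendant '[[[0,0,0,-10.6,15],[0,0,0,-10.6,15],[0,0,0,-10.6,15],[0,0,0,-10.6,15],[0,0,0,-10.6,15],[0,0,0,-10.6,15],[0,0,0,-10.6,15],[0,0,0,-10.6,15]]]';python3 -m pendant '[[[0,0,0,-10.6,15],[0,0,0,-10.6,15],[0,0,0,-10.6,15],[0,0,0,-10.6,15],[0,0,0,-10.6,15],[0,0,0,-10.6,15],[0,0,0,-10.6,15],[0,0,0,-10.6,15]]]';python3 -c "
from h import *
o=monitor.get_obs();print(np.round(o['q'],4));print(rot(o['eef_rot']).round(3)[:,1:])"
```

```text
time_s: 28.62
eef_pos: [0.6972, -0.1197, 0.3251]
eef_rot: [0.106, 0.172, 0.978, 0.046]
wrist_force: [-0.8, 0.2, -1.0]
opening: 0.285
time_s: 29.62
eef_pos: [0.6973, -0.1189, 0.3247]
eef_rot: [0.109, 0.787, 0.606, -0.032]
wrist_force: [0.5, -0.2, -1.7]
opening: 0.281
time_s: 30.62
eef_pos: [0.6975, -0.119, 0.324]
eef_rot: [0.056, 0.99, -0.083, -0.095]
wrist_force: [0.1, -0.2, -1.6]
opening: 0.277
[-0.2703  0.5713  0.9248 -0.1499  1.81    1.4435]
[[-0.153 -0.197]
 [-0.98  -0.096]
 [ 0.127 -0.976]]
```

```bash
python3 -m pendant '[[[30,-10,0,-10.3,15],[30,-10,0,-10.3,15],[40,-10,0,-10.3,15],[40,-10,0,-10.3,15],[58,-16,8,0,15],[58,-16,8,0,15],[58,-16,10,0,15],[58,-16,10,0,15]]]';python3 -c "
from h import *
o=monitor.get_obs();print(np.round(o['q'],4));print(rot(o['eef_rot']).round(3)[:,1:])"
```

```text
time_s: 31.62
eef_pos: [0.8607, -0.18, 0.2864]
eef_rot: [-0.002, 0.905, -0.424, -0.027]
wrist_force: [-0.0, -0.2, -1.7]
opening: 0.281
[-0.3439  1.002   0.2977  0.0095  1.8947  2.1054]
[[-0.768 -0.047]
 [-0.641  0.026]
 [ 0.019 -0.999]]
```

```bash
python3 -m pendant '[[[57,-22,8,0,15]]]';python3 -c "
from h import *
o=monitor.get_obs();print(np.round(o['q'],4));print(rot(o['eef_rot']).round(4)[:,1:])"
```

```text
time_s: 31.75
eef_pos: [0.8729, -0.1913, 0.28]
eef_rot: [-0.006, 0.906, -0.424, -0.008]
wrist_force: [-0.1, 0.5, -1.2]
opening: 0.284
[-0.3529  1.0088  0.2977  0.0144  1.8492  2.0969]
[[-0.7677 -0.0085]
 [-0.6408  0.0179]
 [-0.005  -0.9998]]
```

```bash
python3 - <<'E'
from h import *
Ls=[]
for n in('scene','top'):
    c=cam(n); im=cv2.imread(f'pics/{n}0.png'); h=cv2.cvtColor(im,cv2.COLOR_BGR2HSV)
    m=cv2.inRange(h,(45,70,40),(90,255,255)); u0=px(c,[.554,-.289,.045])[0]
    k,l,s,cc=cv2.connectedComponentsWithStats(m)
    i=min((i for i in range(1,k) if s[i,4]>200),key=lambda i:np.hypot(*(cc[i]-u0)))
    ct=max(cv2.findContours((l==i).astype(np.uint8),0,1)[0],key=cv2.contourArea); r=cv2.minAreaRect(ct)
    q=cv2.approxPolyDP(cv2.convexHull(ct),8,True)[:,0].astype(float); print(n,cc[i],s[i],q.tolist())
    # centre = intersection of diagonals
    d=ray(c,cc[i]); Ls.append((c['o'],d/np.linalg.norm(d)))
    for z in(.03,.045,.058): print(z,[(c['o']+ray(c,a)*(z-c['o'][2])/ray(c,a)[2]).round(4)[:2].tolist() for a in q],(c['o']+ray(c,cc[i])*(z-c['o'][2])/ray(c,cc[i])[2]).round(4))
(o1,d1),(o2,d2)=Ls; t=np.linalg.lstsq(np.column_stack([d1,-d2]),o2-o1,rcond=None)[0]; print(o1+d1*t[0],o2+d2*t[1])
E
python3 -m pendant '[[[-53,-16,-13,0,15],[-53,-16,-13,0,15],[-53,-16,-13,0,15],[-53,-16,-13,0,15],[-53,-16,-13,0,15]]]'
```

```text
scene [236.0416198  229.74015748] [216 213  41  34 889] [[243.0, 213.0], [256.0, 237.0], [228.0, 246.0], [216.0, 222.0]]
0.03 [[0.4981, -0.3218], [0.5342, -0.2309], [0.6037, -0.2566], [0.5692, -0.3455]] [ 0.552  -0.2866  0.03  ]
0.045 [[0.5082, -0.3084], [0.5438, -0.2187], [0.6123, -0.244], [0.5784, -0.3317]] [ 0.5613 -0.2736  0.045 ]
0.058 [[0.517, -0.2967], [0.5521, -0.2081], [0.6198, -0.2331], [0.5863, -0.3197]] [ 0.5694 -0.2624  0.058 ]
top [429.0934903  238.74584488] [ 404  216   51   46 1444] [[416.0, 216.0], [454.0, 231.0], [443.0, 261.0], [404.0, 247.0]]
0.03 [[0.6034, -0.2577], [0.5689, -0.3454], [0.4985, -0.3183], [0.53, -0.229]] [ 0.55   -0.2872  0.03  ]
0.045 [[0.6001, -0.2555], [0.566, -0.3422], [0.4964, -0.3154], [0.5276, -0.2271]] [ 0.5474 -0.2847  0.045 ]
0.058 [[0.5973, -0.2536], [0.5635, -0.3394], [0.4946, -0.3129], [0.5255, -0.2254]] [ 0.545  -0.2825  0.058 ]
[ 0.55085523 -0.2881506   0.02824537] [ 0.55036    -0.28757934  0.02806004]
time_s: 32.48
eef_pos: [0.6198, -0.27, 0.2196]
eef_rot: [-0.005, 0.906, -0.424, -0.008]
wrist_force: [-0.2, -0.8, -1.6]
opening: 0.283
```

```bash
python3 -m pendant '[[[-30,-8,-20,0,15],[-30,-8,-35,0,15],[-9,-1.5,-35,0,15],[0,0,0,0,15]]]'
python3 - <<'E'
from h import *
c=cam('scene');save(c,'s4.png',(170,150,310,270),5)
o=monitor.get_obs();print(o['wrist_force'],px(c,o['eef_pos']),px(c,np.array(o['eef_pos'])-[0,0,.034]))
print([(w(c,r['at']).round(4),round(r['confidence'],2)) for r in spotter.tip_of('scene','bit_red_center')])
E
```

```text
time_s: 32.98
eef_pos: [0.5502, -0.2862, 0.1264]
eef_rot: [-0.006, 0.905, -0.425, -0.011]
wrist_force: [0.2, -0.6, -1.4]
opening: 0.279
[ 0.31149204 -0.85732328 -0.42410845] [[232.39267935 200.09064872]] [[233.66080328 210.61160512]]
[(array([ 0.5516, -0.287 ,  0.1284]), 0.63), (array([0.376 , 0.0457, 0.0164]), 0.53)]
```

View pics/s4.png

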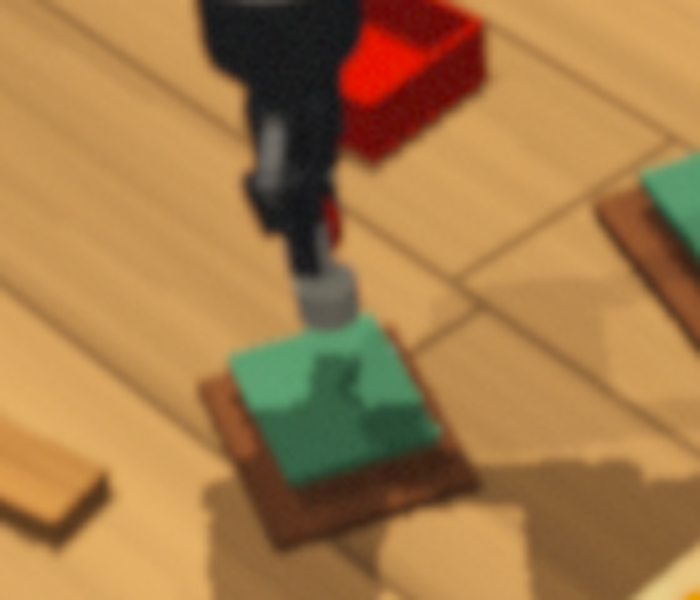

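```bash
python3 -m pendant '[[[0,-0.5,-20,0,15],[0,0,-12,0,15],[0,0,-5,0,15],[0,0,-3,0,15]]]';python3 -m pendant '[[[0,0,-2.5,0,15],[0,0,-2,0,15],[0,0,-2,0,15],[0,0,0,0,15]]]';python3 -m pendant '[[[0,0,-1.5,0,15],[0,0,-1.5,0,15],[0,0,-1,0,15],[0,0,0,0,15]]]'
```

```text
time_s: 33.58
eef_pos: [0.5512, -0.287, 0.0868]
eef_rot: [-0.006, 0.905, -0.424, -0.01]
wrist_force: [0.1, -0.1, -1.3]
opening: 0.282
time_s: 34.08
eef_pos: [0.5512, -0.2872, 0.0808]
eef_rot: [-0.006, 0.905, -0.424, -0.01]
wrist_force: [0.4, 0.5, -1.0]
opening: 0.278
time_s: 34.58
eef_pos: [0.5511, -0.2872, 0.0767]
eef_rot: [-0.006, 0.905, -0.424, -0.01]
wrist_force: [0.6, -0.4, -2.0]
opening: 0.281
```

```bash
for i in 1; do python3 -m pendant '[[[0,0,-1.5,0,15],[0,0,-1.5,0,15],[0,0,-1,0,15],[0,0,0,0,15]]]'; done; python3 -m pendant '[[[0,0,-1.2,0,15],[0,0,-1,0,15],[0,0,0,0,15]]]';python3 -m pendant '[[[0,0,-1.2,0,15],[0,0,-1,0,15],[0,0,0,0,15]]]'
```

```text
time_s: 35.08
eef_pos: [0.5511, -0.2872, 0.0727]
eef_rot: [-0.006, 0.905, -0.424, -0.01]
wrist_force: [-0.7, -0.7, -1.2]
opening: 0.279
time_s: 35.45
eef_pos: [0.5513, -0.2873, 0.071]
eef_rot: [-0.006, 0.905, -0.424, -0.01]
wrist_force: [-1.3, 0.6, 0.4]
opening: 0.281
time_s: 35.83
eef_pos: [0.552, -0.2878, 0.0709]
eef_rot: [-0.005, 0.905, -0.424, -0.009]
wrist_force: [-3.8, 2.5, 13.4]
opening: 0.28
```

```bash
python3 -m pendant '[[[0,0,0.9,0,15],[0,0,0.7,0,15],[0,0,0,0,15]]]'
python3 - <<'E'
from h import *
c=cam('scene');save(c,'s5.png',(190,170,290,250),7)
print(monitor.get_obs()['torque'])
E
```

```text
time_s: 36.2
eef_pos: [0.5515, -0.2874, 0.0709]
eef_rot: [-0.006, 0.905, -0.424, -0.009]
wrist_force: [-1.3, 1.9, 6.3]
opening: 0.284
[ 0.27798682  0.34735762 -0.01092469]
```

View pics/s5.png

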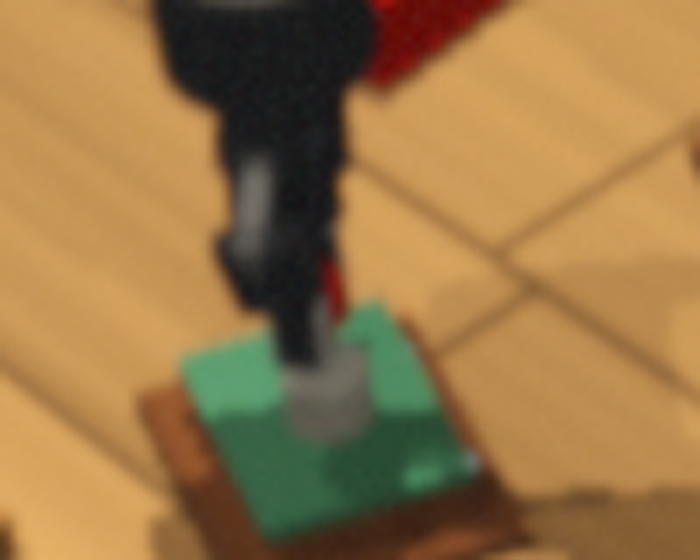

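```bash
python3 -m pendant '[[[0,0,0.5,0,15],[0,0,0,0,15]]]'; python3 -m pendant '[[[0,0,0,0,29],[0,0,0,0,32],[0,0,0,0,36],[0,0,0,0,42],[0,0,0,0,50],[0,0,0,0,50]]]'
```

```text
time_s: 36.5
eef_pos: [0.5514, -0.2873, 0.0709]
eef_rot: [-0.006, 0.905, -0.424, -0.01]
wrist_force: [-1.1, 1.2, 5.0]
opening: 0.278
time_s: 37.25
eef_pos: [0.5512, -0.2872, 0.0706]
eef_rot: [-0.006, 0.905, -0.424, -0.01]
wrist_force: [0.2, -0.2, -0.3]
opening: 0.583
```

Released. Retreat straight up, then verify everything.

```bash
python3 -m pendant '[[[0,0,10,0,50],[0,0,20,0,50],[0,0,40,0,50],[0,0,55,0,50],[-30,0,50,0,50],[-50,0,20,0,50],[-50,0,0,0,50],[0,0,0,0,50]]]'
python3 - <<'E'
from deck import *
c=cam('scene');B,oo=T([.574,.1045,163.29])
a=c['img'][180:260,185:285];b=c['img'][205:375,270:430]
im=np.hstack([cv2.resize(a,(400,320),interpolation=2),cv2.resize(b,(301,320),interpolation=2)]);cv2.imwrite('pics/s6.png',im[:,:,::-1])
print('red',[w(c,r['at']).round(4) for r in spotter.tip_of('scene','bit_red_center')])
for t in('keeper_knob','lever_knob','bit_blue_center','bit_yellow_center'): print(t,[((B.T@(w(c,r['at'])-oo)*1000).round(1)) for r in spotter.tip_of('scene',t)[:1]])
E
```

```text
time_s: 38.25
eef_pos: [0.4191, -0.2872, 0.2676]
eef_rot: [-0.005, 0.905, -0.425, -0.009]
wrist_force: [0.7, -0.4, 0.0]
opening: 0.582
red [array([0.3752, 0.0468, 0.0151]), array([ 0.5515, -0.2859,  0.0732])]
keeper_knob [array([ 41.5, -97.8,  32.2])]
lever_knob [array([-15.4,  94.3,  40.2])]
bit_blue_center [array([35.5, 94.9, 41.8])]
bit_yellow_center [array([ 4. , -2. ,  9.1])]
```

View pics/s6.png

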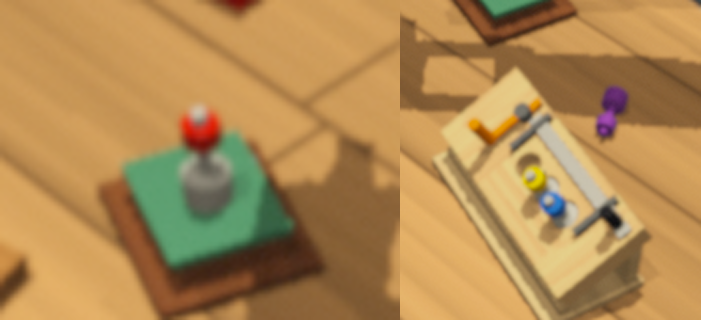

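The red bit stands upright in the middle of the plate. The keeper is open, the lever is down, and the blue and yellow bits are seated.

```bash
python3 -c "
from bench import order; print(order.hand_in())"
```

```text
the job is handed in; nothing more can be done
None
```

The job is done and handed in at 38.3 s. No verdict was reported.

**What I did**
- **Lever:** pushed the cam lever over to its stop.
- **Keeper:** pushed the keeper up the slope to its stop, with about 35 N at the wrist at the end.
- **Tilting the tool:** the pendant gives no tilt, so I tilted the tool about 30° by pushing the arm against its reach limits, and levelled it again the same way.
- **Bit:** gripped the red collar square to the deck (1.3° off) and drew the bit straight out with no more than about 2 N of force. I then felt for the plate and set the bit down. The readings peaked at 13 N, and I eased to 5 N before releasing.

**Last checks** (scene picture and networks)
- **Bit:** it stands upright on the small plate at about (0.551, -0.286), against a plate centre of about (0.5505, -0.2875).
- **Keeper:** its knob is at deck x of about 41 mm, which is fully open.
- **Lever:** its knob is at deck (-15, 94) mm, which is fully over.
- **Other bits:** the picture shows yellow and blue still in their pockets. The network's last blue reading was plainly wrong, as it gave the lever pivot's position, so blue rests on the picture alone.

**Disagreements and doubts**
- **Plate height:** the cameras put the plate top at about 28 mm, but contact suggested about 37 mm. I went by the contact.
- **Joint limits:** while I was tilting the tool, joint 2 read -0.893 and joint 3 read 0.298. The listed, rounded limits are -0.89 and 0.3, so both sat right at the edge.

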